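Tug-check a sensor cartridge and reseat it if it lifts free

ROBOT

A 6-joint arm with a two-finger parallel gripper is mounted at the origin on the work surface; the furniture and walls round the work are solid. World frame = base frame: x ahead of the robot, y to its left, z up, the work surface at z = 0. Lengths are in m, angles in rad, forces in N, time in s.
With the tool pointing down it reaches from about 0.375 to 0.9 m from the base axis. Payload 3.1 kg.
Tool frame: the origin (TCP) lies at the very end of the fingers, on their centre line; the grasp point (between the pads) lies 19 mm behind it (manip.pinch_z is the distance from the TCP to the grasp point, in m); z points along the fingers, y is the line along which they close (so a half turn about z gives the same grasp; the last joint's range is limited). The gripper opens to 85 mm and grips with 20 to 120 N. Pads are 22 mm wide; open, the fingers measure 114 mm over their backs; the gripper's body (76 mm by 85 mm) begins 54 mm behind the grasp point. The pads swing forward as they close: fully open they stand 13 mm farther back than shut.
Start: joints at [-1.391, 0.527, 1.433, -0, 1.181, -0.178], TCP at [0.219, -0.585, 0.231] pointing down, gripper open.
Joint ranges: [-3.08, 3.08], [-0.75, 2.2], [0.22, 2.44], [-1.43, 4.57], [0, 2.65], [-2.85, 2.85]. Speed limits (rad/s): [2.79, 2.79, 3.14, 3.14, 3.14, 3.14].

INTERFACE

Orientations are given as a unit quaternion [x, y, z, w].
In Python, from station import manip gives the robot as it stands.
- The arm moves only by the tool servo_tool, never from a script. Its argument "commands" is one flat list of numbers, 7 for each row, row after row: the shift along the tool's x, y, z each as a share of 500 mm, from -1 to 1, then the turn, a rotation vector about the tool's x, y, z each as a share of 360 degrees, from -1 to 1, then the opening, from -1 (shut) to 1 (fully open). In form: [dx, dy, dz, rx, ry, rz, claw, dx, dy, dz, rx, ry, rz, claw, ...]. A call has 1 to 12 rows; each row shifts and turns the commanded pose from where the row before left it, along the tool's axes as they then stand; what a row does not reach is not made up. A row lasts 1/12 s, in which the tool goes at most 41.7 mm and 7.16 degrees, less where a joint would pass 70% of its speed; a pose out of reach is approached as far as the arm can. A call with a number of a shift or a turn outside -1 to 1 is refused whole. A call with a gripper value outside its range is refused whole. The fingers move at their own pace and stop on an object; "force" is the grip in N (left out, the last holds). Time passes only in rows, so rows that do not move let the fingers close. It gives the time, the measured TCP pose, the force, the opening and the grip force at its end, in the units of the state.
- manip.sense(): the state, without advancing time (a new reading comes with each control period).
- manip.snapshot(name): name is "scene" or "top"; returns a dict with "img" (400x640x3 uint8, red, green, blue), "mtx" (3x3 intrinsics, pixels), "world_to_cam" (4x4, takes a point from world to camera coordinates). Camera axes: x right, y up, looking along -z (the intrinsics and any distortion apply to the point x, -y, -z); pixel columns grow to the right and rows downward; lengths in m; the calibration is good to about 2 mm. A picture is of the moment at which its call begins. There is no depth.
- manip.sign_off(): hands the job in; it is judged then, once.
Trained networks look in a picture, given as the dict that the camera call returned (one of the last four; its "shot" number tells which), for a name from the list of things; names that differ only in an ending like _2 or _b are one class to them, and where a whole thing is asked for, a point or a joint stands for the part that bears it (a point fixed in the world has none). Each returns a list of dicts, best first, with "conf" (0 to 1); they miss things now and then, are a little off and sometimes report something else, mostly with a low value. They report only what shows in the picture. A call takes as long as a camera call.
- manip.look_for(picture, query): "box" ([left, top, width, height] in pixels, round what is visible of it).
- manip.silhouettes(picture, query): "pixels" (400x640 bool, what is visible of it) and "box" ([left, top, width, height] in pixels, round what is visible of it).
The state is a dict: "t": time; "q": joint angles; "qd": joint speeds; "tau": joint torques, N m; "tcp_pos": TCP position; "tool_rot": TCP orientation; "force": force on the tool from outside, world axes, zero at the start; "ft_torque": the same for the moment, N m; "finger_gap": opening from 0.0 (shut) to 1.0 (fully open); "gripper_force": force on a finger pad.
Only numpy, scipy, OpenCV 4.12 (cv2) and the standard library are available. Lean on these libraries where they do the work, as an engineer would, in place of code of your own. Each camera call takes 0.05 s, during which the arm holds its last target. There are 200 camera calls.

TASK

The blue sensor cartridge has just been put into its sprung dock, but nobody checked that it latched: take it by the black tab and tug it straight up about a centimetre, holding it there for a moment. If it is latched the whole dock rises with it; if it comes up alone, push it straight down until its collar sits on the dock's rim and tug again. Leave it latched with the dock back down, let go, and leave the orange cartridge alone.

Things in the scene. Friction and masses are not known exactly. Their poses are not given: they have to be found in the camera images.
- blue_tab (a point): Centre of the blue cartridge's black grip tab: 40 mm long (x), 18 thick (y, grasp across it), 40 high. 20 mm below this point is the top of its blue collar, 68x46x6 mm; the body under it hangs in the dock's pocket. 80 g. Two sprung balls in the dock hold it: 8 to 12 N down latches it, a like pull against the dock frees it. At the start it may be latched or only resting on the balls, 8 mm higher.
- blue_mouth (a point): Rim centre of the blue cartridge's dock, a grey block 84 (x) x 62 (y) x 45 mm with a blue stripe on its long sides and a pocket on top (1 to 2 mm play); moves with the block; its yaw is the tab's. blue_tab is 26 mm above it when latched (collar on the rim), about 34 mm when not. Rim 57 mm above the bench with the dock down. Guide posts 59 mm high stand at x = +-53 mm.
- blue_dock (a joint): Rise of the blue cartridge's dock block on its two guide posts, m: 0 down on its base plate, 0.025 at the upper stops. Its weight and a weak spring hold it down (3 to 4.5 N to lift), so a latched cartridge pulled up brings it along, and it sinks back when lowered. An unlatched cartridge comes up alone. Pulling past the stops tears a latched cartridge out.
- orange_tab (a point): Centre of the black grip tab of the orange cartridge, of the same shape, latched in a second dock that has an orange stripe. Not part of the job: leave it alone.

How it is judged:
By the outcome, as a careful person would: the job done as asked, in the order asked, and still so for the second after the job is handed in, with the robot touching nothing.
It also fails if it takes over 38 s, if anything falls off the work surface, if the arm or the gripper's body presses on something with over 40 N, if the wrist force passes 120 N, or if a joint passes its speed limit or range.

## Working session

There is one attempt and no reset: what is moved stays moved. The work goes in short steps, Python scripts to look and compute and a tool call to move; the robot and the scene stay as the last step left them, time stands still between calls to the robot, and variables do not carry over. Pictures are saved under pics/ and viewed, at most 10 in all, crops included, and the job is handed in when it is done.

Besides the shell and the picture viewer there is one more tool, called by a JSON object that holds its "method" and its "body". servo_tool: Moves the arm, as the interface text tells. Its arguments: {"type":"object","properties":{"commands":{"type":"array"},"force":{"type":"number"}},"required":["commands"]}

```bash
ls; mkdir -p pics
python3 - <<'E'
from station import manip
import cv2,numpy as np
s=manip.sense(); print({k:np.round(v,3) for k,v in s.items()})
ims=[]
for n in("scene","top"):
    p=manip.snapshot(n); ims.append(p["img"]); print(n,p["mtx"].tolist(),np.round(p["world_to_cam"],4).tolist(),[k for k in p])
    for q in("blue_tab","blue_mouth","blue_dock","orange_tab"):
        print(q,[(np.round(d["box"]).tolist(),round(d["conf"],2)) for d in manip.look_for(p,q)][:3])
    cv2.imwrite(f"pics/{n}0.png",p["img"][:,:,::-1])
E
```

```text
pics
{'t': np.float64(0.0), 'q': array([-1.391,  0.528,  1.434, -0.   ,  1.181, -0.179]), 'qd': array([-0.   ,  0.   ,  0.002,  0.001,  0.   ,  0.001]), 'tau': array([-1.0000e-03, -4.4235e+01, -1.7803e+01, -0.0000e+00,  9.0000e-03,
        0.0000e+00]), 'tcp_pos': array([ 0.219, -0.584,  0.23 ]), 'tool_rot': array([ 0.984,  0.178, -0.   , -0.001]), 'force': array([ 0.222,  0.141, -0.307]), 'ft_torque': array([ 0.022,  0.003, -0.044]), 'gripper_force': np.float64(0.0), 'finger_gap': np.float64(1.001)}
scene [[398.94768068383325, 0.0, 323.72439464664455], [0.0, 398.94768068383325, 191.00069101888928], [0.0, 0.0, 1.0]] [[-0.7024, -0.7118, 0.0002, 0.4455], [0.4004, -0.3949, 0.8269, -0.2264], [-0.5885, 0.5809, 0.5624, -0.6577], [0.0, 0.0, 0.0, 1.0]] ['img', 'mtx', 'world_to_cam', 'shot']
blue_tab [([342.0, 160.0, 28.0, 25.0], 0.91)]
blue_mouth [([330.0, 168.0, 53.0, 37.0], 0.78)]
blue_dock [([331.0, 175.0, 55.0, 32.0], 0.74)]
orange_tab [([262.0, 198.0, 39.0, 32.0], 0.83)]
top [[363.3633157071266, 0.0, 320.8691503549277], [0.0, 363.3633157071266, 198.19240105199086], [0.0, 0.0, 1.0]] [[-0.0189, -0.999, -0.0414, 0.1443], [0.9824, -0.0263, 0.1848, -0.5455], [-0.1857, -0.0372, 0.9819, -0.8326], [0.0, 0.0, 0.0, 1.0]] ['img', 'mtx', 'world_to_cam', 'shot']
blue_tab [([367.0, 189.0, 26.0, 32.0], 0.77)]
blue_mouth []
blue_dock [([359.0, 184.0, 37.0, 49.0], 0.7)]
orange_tab [([266.0, 191.0, 27.0, 35.0], 0.81)]
```

View pics/scene0.png

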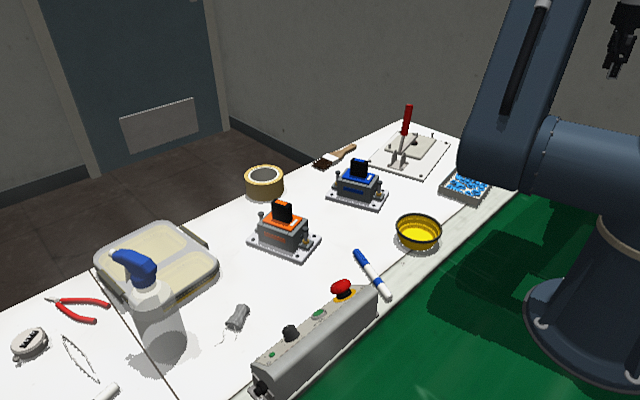

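View pics/top0.png

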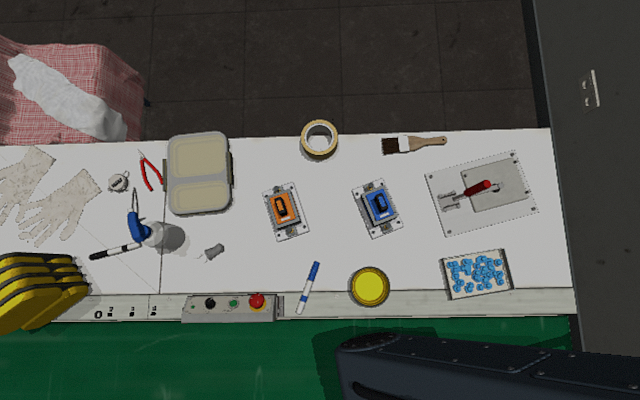

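The scene view shows the blue cartridge at about (358,170), and the top view shows it at about (381,206). The orange one is at about (283,212) and (280,209). Next I'll fit the tab pose to the silhouettes in both views.

```bash
cat > h.py <<'E'
from station import manip
import cv2,numpy as np
from scipy.optimize import minimize
def proj(p,X):
    c=np.c_[X,np.ones(len(X))]@p["world_to_cam"].T
    u=np.c_[c[:,0],-c[:,1],-c[:,2]]@p["mtx"].T
    return u[:,:2]/u[:,2:]
def box(c,yaw,sz):
    s=np.array([[i,j,k] for i in(-.5,.5) for j in(-.5,.5) for k in(-.5,.5)])*sz
    C,S=np.cos(yaw),np.sin(yaw)
    return s@np.array([[C,S,0],[-S,C,0],[0,0,1]])+c
def ren(p,X,k=4):
    m=np.zeros((400*k,640*k),np.uint8); h=cv2.convexHull(proj(p,X).astype(np.float32))
    cv2.fillConvexPoly(m,np.round((h+.5)*k*16-8).astype(np.int32),1,shift=4)
    return cv2.resize(m.astype(np.float32),(640,400),interpolation=cv2.INTER_AREA)
E
python3 - <<'E'
from h import *
P=[manip.snapshot(n) for n in("scene","top")]
M=[];D=[]
for p,n in zip(P,("scene","top")):
    for q in("blue_tab","blue_dock"):
        r=manip.silhouettes(p,q); print(n,q,[(d["box"],round(d["conf"],2),d["pixels"].sum()) for d in r][:2])
    b=(380,206) if n=="top" else (358,178)
    c=p["img"][b[1]-37:b[1]+38,b[0]-50:b[0]+50,::-1]
    cv2.imwrite(f"pics/c_{n}.png",cv2.resize(c,None,fx=7,fy=7,interpolation=cv2.INTER_CUBIC))
    # black-tab pixels
    im=p["img"].astype(int); m=(im.max(2)<60); 
    r=manip.silhouettes(p,"blue_tab")
    if r:
        ys,xs=np.where(r[0]["pixels"]); print("all",xs.mean(),ys.mean())
        mm=m&(cv2.dilate(r[0]["pixels"].astype(np.uint8),np.ones((3,3)))>0)
        ys,xs=np.where(mm); print("dark",len(xs),xs.mean(),ys.mean())
np.save("P.npy",P,allow_pickle=True)
E
python3 - <<'E'
import cv2,numpy as np
a=cv2.imread('pics/c_scene.png');b=cv2.imread('pics/c_top.png')
cv2.imwrite('pics/cc.png',cv2.resize(np.vstack([a,b]),None,fx=.57,fy=.57))
E
```

```text
scene blue_tab [([342.8, 156.7, 32.0, 26.4], 0.85, np.int64(538))]
scene blue_dock [([331.4, 172.9, 51.3, 33.2], 0.87, np.int64(812))]
all 358.13568773234203 171.95539033457248
dark 285 358.4421052631579 169.16491228070174
top blue_tab []
top blue_dock [([360.1, 183.0, 36.4, 48.4], 0.95, np.int64(609))]
```

View pics/cc.png

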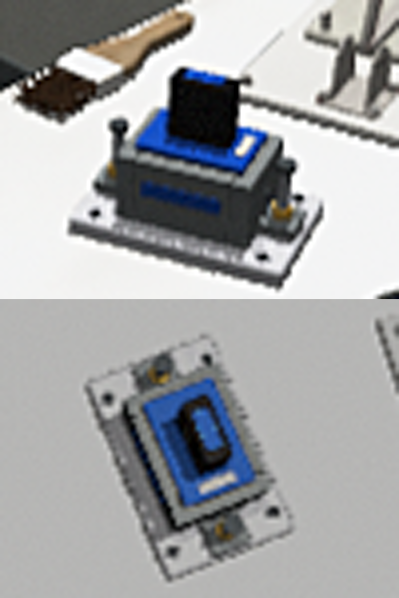

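```bash
cat > fit.py <<'E'
from h import *
from scipy.optimize import least_squares
P=np.load("P.npy",allow_pickle=True)
T=[.04,.018];C=[.068,.046];R=[.084,.062]
# (view, crop px, dims, sign x, sign y, z rel tab or None->rim)
O=[(0,(135,147),C,1,1,-.02),(0,(240,170),C,-1,1,-.02),(0,(257,142),C,-1,-1,-.02),
(0,(119,152),R,1,1,None),(0,(250,182),R,-1,1,None),(0,(284,147),R,-1,-1,None),
(0,(168,133),T,1,1,-.02),(0,(236,143),T,-1,1,-.02),(0,(170,79),T,1,1,.02),(0,(183,67),T,1,-1,.02),(0,(242,78),T,-1,-1,.02),
(1,(143,406),C,1,1,-.02),(1,(211,379),C,1,-1,-.02),(1,(253,481),C,-1,-1,-.02),(1,(185,509),C,-1,1,-.02),
(1,(126,404),R,1,1,None),(1,(208,369),R,1,-1,None),(1,(270,489),R,-1,-1,None),(1,(177,526),R,-1,1,None)]
def f(v,full=False):
    x,y,yaw,zt,zr=v; r=[]
    for w,c,d,sx,sy,z in O:
        a=np.array([[x,y,0]])+[[sx*d[0]/2*np.cos(yaw)-sy*d[1]/2*np.sin(yaw),sx*d[0]/2*np.sin(yaw)+sy*d[1]/2*np.cos(yaw),zr if z is None else zt+z]]
        o=np.array([308,141]) if w==0 else np.array([330,169-299/3.99])
        r.append(proj(P[w],a)[0]-(np.array(c)/3.99+o-.5))
    return np.array(r).ravel()
s=least_squares(f,[.53,-.06,.4,.085,.057],loss="soft_l1")
print(s.x.round(4),np.degrees(s.x[2]),(s.x[3]-s.x[4])); print(f(s.x).reshape(-1,2).round(1).tolist())
E
python3 fit.py
```

```text
[ 0.5273 -0.0081  0.3533  0.0799  0.0549] 20.243671284692176 0.02497316987417915
[[-0.4, -0.8], [0.7, 0.1], [3.1, -2.5], [-0.9, 0.6], [0.2, 1.5], [0.5, -2.8], [-0.9, 1.1], [-1.9, 2.5], [-0.7, -0.1], [-1.1, -0.6], [0.3, 0.3], [-0.5, 0.2], [0.1, 0.0], [0.9, 0.4], [0.0, 0.4], [-0.7, -0.7], [2.3, -1.2], [0.7, 0.5], [0.0, 0.7]]
```

{"method": "servo_tool", "body": {"commands": [0.049,-0.043,0,0,0,0,1,0.049,-0.043,0,0,0,0,1,0.049,-0.043,0,0,0,0,1,0.049,-0.043,0,0,0,0,1,0.049,-0.043,0,0,0,0,1,0.049,-0.043,0,0,0,0,1,0.049,-0.043,0,0,0,0,1,0.049,-0.043,0,0,0,0,1,0.049,-0.043,0,0,0,0,1,0.049,-0.043,0,0,0,0,1,0.049,-0.043,0,0,0,0,1,0.049,-0.043,0,0,0,0,1]}}

```text
t: 1.9
tcp_pos: [0.4048, -0.239, 0.2316]
tool_rot: [0.984, 0.178, 0.0, 0.0]
force: [0.6, -0.2, 0.9]
finger_gap: 0.996
gripper_force: 0.0
```

{"method": "servo_tool", "body": {"commands": [0.049,-0.043,0,0,0,0,1,0.049,-0.043,0,0,0,0,1,0.049,-0.043,0,0,0,0,1,0.049,-0.043,0,0,0,0,1,0.049,-0.043,0,0,0,0,1,0.049,-0.043,0,0,0,0,1,0.049,-0.043,0,0,0,0,1,0.0,0.0,0,0,0,0,1,0,0,0,0,0,0,1]}}

```text
t: 2.65
tcp_pos: [0.5124, -0.0378, 0.2314]
tool_rot: [0.984, 0.18, 0.0, 0.0]
force: [0.0, -0.8, -0.0]
finger_gap: 1.0
gripper_force: 0.0
```

{"method": "servo_tool", "body": {"commands": [0.024,-0.023,0.04,0,0,0,1,0.024,-0.023,0.04,0,0,0,1,0,0,0.04,0,0,0,1,0,0,0.04,0,0,0,1,0,0,0,0,0,0,1,0,0,0,0,0,0,1]}}

```text
t: 3.15
tcp_pos: [0.5253, -0.0102, 0.1507]
tool_rot: [0.984, 0.178, -0.001, -0.0]
force: [0.3, 0.1, 0.8]
finger_gap: 0.998
gripper_force: 0.0
```

Run:
```python
from h import *
s=manip.sense(); print(s["tcp_pos"],s["tool_rot"])
o=[]
for n,b in(("scene",(358,150)),("top",(380,206))):
    p=manip.snapshot(n)
    c=p["img"][b[1]-50:b[1]+50,b[0]-40:b[0]+40,::-1]
    c=cv2.resize(c,None,fx=5,fy=5,interpolation=cv2.INTER_CUBIC); o.append(c)
    print(n,proj(p,np.array([s["tcp_pos"],[.527,-.008,.103]])))
cv2.imwrite("pics/h1.png",np.hstack(o))
```

```text
[ 0.52528917 -0.0102097   0.15069269] [ 9.84082375e-01  1.77707139e-01 -1.36002647e-03 -4.50613569e-04]
scene [[361.38856852 140.41340372]
 [359.08182291 159.16721759]]
top [[385.14865074 198.82378707]
 [381.37105642 201.94019042]]
```

View pics/h1.png

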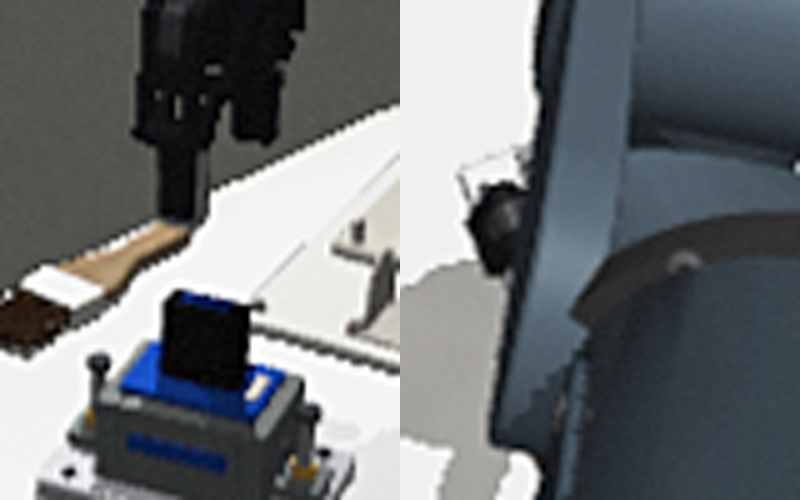

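The scene crop shows the fingers above the tab, with the tab top at about (360,160), which matches the prediction. The top view is blocked by the arm. I'll descend and close gently.

{"method": "servo_tool", "body": {"commands": [0.005,-0.003,0.037,0,0,0,1,0,0,0.037,0,0,0,1,0,0,0.036,0,0,0,1,0,0,0.036,0,0,0,1,0,0,0,0,0,0,1,0,0,0,0,0,0,1], "force": 20}}

```text
t: 3.75
tcp_pos: [0.5284, -0.0075, 0.0789]
tool_rot: [0.984, 0.178, 0.0, 0.0]
force: [0.5, -0.3, 0.1]
finger_gap: 0.998
gripper_force: 0.0
```

{"method": "servo_tool", "body": {"commands": [0,0,0,0,0,0,-1,0,0,0,0,0,0,-1,0,0,0,0,0,0,-1,0,0,0,0,0,0,-1,0,0,0,0,0,0,-1,0,0,0,0,0,0,-1,0,0,0,0,0,0,-1,0,0,0,0,0,0,-1,0,0,0,0,0,0,-1], "force": 30}}

```text
t: 4.5
tcp_pos: [0.5285, -0.0072, 0.0786]
tool_rot: [0.984, 0.178, 0.0, 0.0]
force: [0.0, -1.3, 3.3]
finger_gap: 0.202
gripper_force: 34.8
```

{"method": "servo_tool", "body": {"commands": [0,0,0,0,0,0,-1,0,0,-0.004,0,0,0,-1,0,0,-0.004,0,0,0,-1,0,0,-0.004,0,0,0,-1,0,0,-0.004,0,0,0,-1,0,0,-0.004,0,0,0,-1,0,0,0,0,0,0,-1,0,0,0,0,0,0,-1,0,0,0,0,0,0,-1,0,0,0,0,0,0,-1,0,0,0,0,0,0,-1,0,0,0,0,0,0,-1], "force": 60}}

```text
t: 5.5
tcp_pos: [0.5284, -0.0071, 0.0883]
tool_rot: [0.984, 0.178, 0.0, 0.0]
force: [2.7, -2.6, -4.4]
finger_gap: 0.197
gripper_force: 61.5
```

```bash
cat > look.py <<'E'
from h import *
import sys
s=manip.sense(); print(s["tcp_pos"],s["force"],s["finger_gap"])
p=manip.snapshot("scene"); b=(358,170)
c=lambda im:cv2.resize(im[b[1]-50:b[1]+50,b[0]-40:b[0]+40,::-1],None,fx=5,fy=5,interpolation=cv2.INTER_CUBIC)
cv2.imwrite(sys.argv[1],np.hstack([c(np.load("P.npy",allow_pickle=True)[0]["img"]),c(p["img"])]))
for q in("blue_dock","blue_mouth"): print(q,[(d["box"],d["conf"]) for d in manip.look_for(p,q)][:1])
E
python3 look.py pics/t1.png
```

```text
[ 0.52835195 -0.00712736  0.08831835] [ 2.73743382 -2.55079766 -4.36752713] 0.19716952990784545
blue_dock [([333.0, 165.0, 50.9, 38.6], 0.94)]
blue_mouth [([332.2, 171.5, 51.7, 27.9], 0.97)]
```

View pics/t1.png

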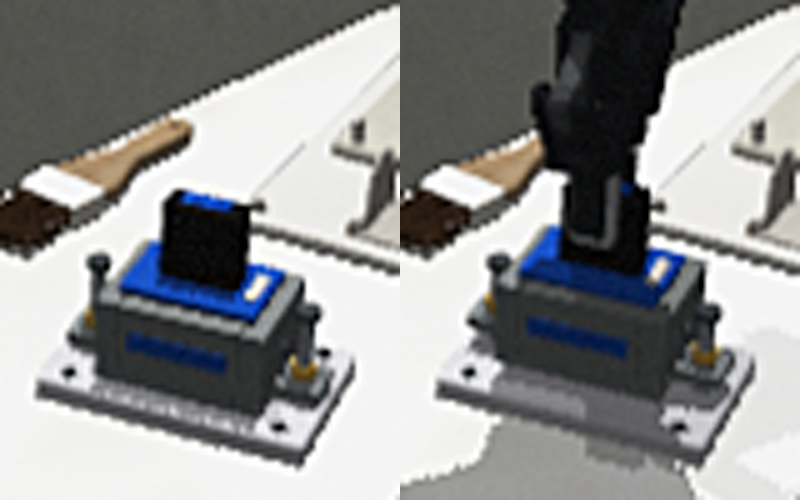

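The right half shows the whole dock risen with the cartridge: the stripe's top edge is about 18 crop px higher and the collar is still on the rim. The pull is about 4.4 N, which fits a lifted dock. I'll check the rise numerically.

```bash
cat > rise.py <<'E'
from h import *
a=np.load("P.npy",allow_pickle=True)[0]; p=manip.snapshot("scene")
c=np.array([[.527,-.008,.0345]]); u=proj(p,c)[0]
g=lambda i:cv2.resize(cv2.cvtColor(i,cv2.COLOR_RGB2HSV)[:,:,1],None,fx=4,fy=4,interpolation=cv2.INTER_CUBIC)
A,B=g(a["img"]),g(p["img"])
# stripe region in full image px: crop (120..235, 325..380)/5+(318,120)
x0,x1,y0,y1=[int(v*4) for v in (341,367,184,197)]
r=cv2.matchTemplate(B[y0-60:y1+40,x0-30:x1+30],A[y0:y1,x0:x1],cv2.TM_CCOEFF_NORMED)
_,m,_,l=cv2.minMaxLoc(r); d=proj(p,c+[[0,0,.01]])[0]-u
print("shift px",(l[0]-30)/4,(l[1]-60)/4,"conf",m,"10mm rise =",d, manip.sense()["force"])
E
python3 rise.py
```

```text
shift px 0.5 -3.0 conf 0.984198272228241 10mm rise = [ 0.20201124 -3.52251014] [ 3.05898532 -2.31768185 -3.4405792 ]
```

The dock rose about 8.5 mm with the cartridge, so it is latched. I'll lower it back down and release.

{"method": "servo_tool", "body": {"commands": [0,0,0.004,0,0,0,-1,0,0,0.004,0,0,0,-1,0,0,0.004,0,0,0,-1,0,0,0.004,0,0,0,-1,0,0,0.004,0,0,0,-1,0,0,0,0,0,0,-1,0,0,0,0,0,0,-1,0,0,0,0,0,0,-1]}}

```text
t: 6.37
tcp_pos: [0.5283, -0.0071, 0.0788]
tool_rot: [0.984, 0.178, 0.0, 0.0]
force: [0.6, -3.8, 3.5]
finger_gap: 0.194
gripper_force: 62.5
```

```bash
python3 rise.py
```

```text
shift px 0.0 0.25 conf 0.9862982034683228 10mm rise = [ 0.20201124 -3.52251014] [ 1.22279932 -4.04382397  3.56657511]
```

The dock is back down. I'll open the gripper and retreat straight up.

{"method": "servo_tool", "body": {"commands": [0,0,0,0,0,0,1,0,0,0,0,0,0,1,0,0,0,0,0,0,1,0,0,0,0,0,0,1,0,0,0,0,0,0,1,0,0,0,0,0,0,1,0,0,0,0,0,0,1,0,0,0,0,0,0,1]}}

```text
t: 7.08
tcp_pos: [0.528, -0.0069, 0.0782]
tool_rot: [0.984, 0.178, -0.0, -0.0]
force: [0.3, 0.3, 0.1]
finger_gap: 1.004
gripper_force: 0.0
```

{"method": "servo_tool", "body": {"commands": [0,0,-0.02,0,0,0,1,0,0,-0.04,0,0,0,1,0,0,-0.05,0,0,0,1,0,0,-0.05,0,0,0,1,0,0,-0.04,0,0,0,1,0,0,-0.04,0,0,0,1,0,0,0,0,0,0,1,0,0,0,0,0,0,1]}}

```text
t: 7.75
tcp_pos: [0.5288, -0.0071, 0.2]
tool_rot: [0.984, 0.178, 0.002, 0.001]
force: [-0.0, 0.1, -0.4]
finger_gap: 0.997
gripper_force: 0.0
```

```bash
python3 rise.py; python3 look.py pics/f.png
```

```text
shift px 0.0 0.0 conf 0.993496298789978 10mm rise = [ 0.20201124 -3.52251014] [ 0.37736907 -0.11343997 -0.28771417]
[ 0.52783972 -0.006922    0.19870839] [ 0.37736907 -0.11343997 -0.28771417] 0.9981867677341018
blue_dock [([330.2, 175.8, 53.7, 30.6], 0.71)]
blue_mouth [([333.6, 175.2, 49.9, 28.9], 0.69)]
```

View pics/f.png

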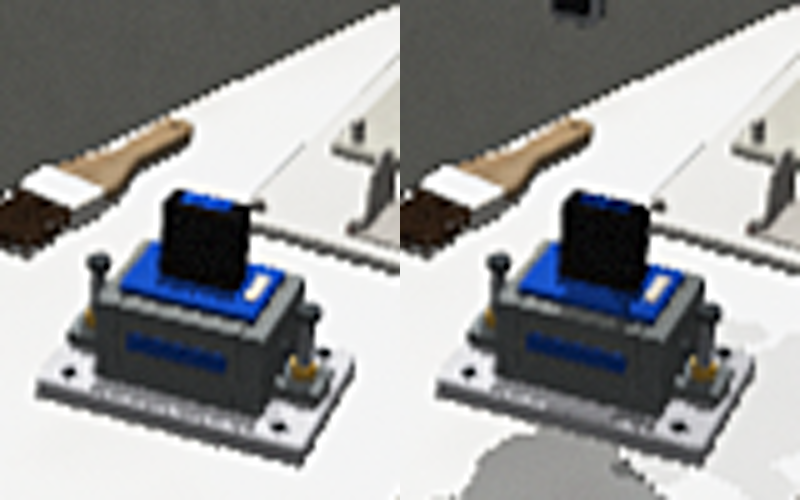

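The after view matches the start: dock down, collar on the rim, tab top at about (360,160), and the gripper clear.

```bash
python3 -c "
from station import manip
print(manip.sign_off())"
```

```text
the job is handed in; nothing more can be done
None
```

The blue cartridge was already latched: on a 1 cm tug the dock rose with it (about 8.5 mm by camera), so no push was needed; I lowered the dock fully, let go, left the orange cartridge untouched, and handed the job in at about 8 s.

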